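Pack two camera kits in the photo studio

ROBOT

A 6-joint arm with a two-finger parallel gripper is mounted at the origin on the work surface. World frame = base frame: x ahead of the robot, y to its left, z up, the work surface at z = 0. Lengths are in mm, angles in rad, forces in N, time in s.
With the tool pointing down it reaches from about 325 to 850 mm from the base axis. Payload 15.5 kg.
Tool frame: the origin (TCP) lies midway between the tips of the shut fingers; the grasp point (between the pads) lies 19 mm behind it; z points along the fingers, y is the direction in which the jaws open and shut (so a half turn about z gives the same grasp; the last joint's range is limited). The gripper opens to 91 mm and grips with 3 to 60 N. Pads are 32 mm wide; open, the fingers measure 118 mm over their backs; the gripper's body (76 mm by 178 mm) begins 60 mm behind the grasp point.
Start: joints at [1.06, 0.494, 1.345, -0, 1.302, -0.096], TCP at [252.447, 571.749, 213.915] pointing down, gripper open.
Joint ranges: [-2.91, 2.91], [-0.82, 2.16], [0.22, 2.67], [-1.22, 4.37], [0.12, 2.79], [-3.08, 3.08]. Speed limits (rad/s): [1.89, 1.89, 2.57, 3.01, 3.01, 3.01].

INTERFACE

Orientations are given as a 3x3 rotation matrix whose columns are the frame's x, y, z axes.
In Python, from cell import r, eoat, readout, optics, ticket gives the robot as it stands. Calls block until the motion is done:
- r.goto(position, orientation): joint-space move of the TCP to a pose.
- r.move_l(position, frame=None, velocity=150): straight line of the TCP; frame=None keeps the orientation; velocity is the mean speed in mm/s.
- r.goto_joints(angles): joint-space move.
- eoat.gripper_to(opening, newtons=None): opening from 0.0 (shut) to 1.0 (fully open); newtons is the grip in N (None keeps the last); returns when the fingers have stopped.
- r.pause(seconds).
- r.solve_ik(position, orientation): joint angles nearest the present ones, or None.
- readout.get_state(): the state.
- optics.snapshot(name): name is "side" or "top" or "wrist"; returns a dict with "img" (420x560x3 uint8, blue, green, red), "K" (3x3 intrinsics, pixels), "world_to_cam" (4x4, takes a point from world to camera coordinates). Camera axes: x right, y up, looking along -z (the intrinsics and any distortion apply to the point x, -y, -z); pixel columns grow to the right and rows downward; lengths in mm; the calibration is good to about 2 mm. A picture is of the moment at which its call begins. There is no depth.
A pose or a line that the arm cannot do raises r.Unreachable and nothing moves.
- ticket.finish_job(): hands the job in, once; it reports no verdict.
The state is a dict: "time_s": time; "joint_positions": joint angles; "qd": joint speeds; "effort": joint torques, N m; "tcp_pos": TCP position; "tool_rot": TCP orientation; "wrist_force": force on the tool from outside, world axes, zero at the start; "ft_torque": the same for the moment, N m; "grip_width": opening from 0.0 (shut) to 1.0 (fully open).
Only numpy, scipy, OpenCV 4.12 (cv2) and the standard library are available. Lean on these libraries where they do the work, as an engineer would, in place of code of your own. Each camera call takes 0.05 s, during which the arm holds its last target. There are 200 camera calls.

TASK

Pack two camera kits from the gear on the table: in the three-bay tray the tall lens goes in the middle bay, with the battery in one end bay and the flash trigger in the other; in the two-bay tray go the short lens and the extension ring, one to a bay, either way round. Each thing must stand right way up and flat on the floor of its bay, wholly inside it; set the two lenses down gently, without dropping them. Leave the hooded lens, the white charger and the cheese where they are.

Things in the scene. Friction and masses are not known exactly. Their poses are not given: they have to be found in the camera images.
- tall_lens: tall plain black camera lens, an upright cylinder 60 mm in diameter and 76 mm high, ribbed grip, wide dark glass on top, 0.27 to 0.53 kg. Origin: centre of the underside, z up. 
- short_lens: short black camera lens, an upright cylinder 66 mm in diameter and only 40 mm high, small glass on top, about 0.2 kg. Origin: centre of the underside, z up. 
- ext_ring: extension ring: bare aluminium tube standing on end, open right through, 62 mm outside and 48 mm inside diameter, 30 mm high, about 0.1 kg. Origin: centre of the underside, z up. 
- battery: camera battery: black block 60 mm (its x) by 36 mm (its y) by 34 mm high, with a grey label and four small brass contacts on top at the +x end, about 0.16 kg. Its x axis starts within 0.6 rad of the world's x. Origin: centre of the underside, z up. 
- trigger: flash trigger: black block 58 mm (its x) by 46 mm (its y) by 30 mm high, with a pale screen on top and a round dial (24 mm across, 6 mm higher) at x = +13 mm, about 0.1 kg. Its x axis starts within 0.6 rad of the world's x. Origin: centre of the underside, z up. 
- tray_three: fixed plywood tray, 256 mm long (its x) by 120 mm (its y), floor 4 mm thick, walls and cross ribs 4 mm thick and 12 mm high (tops 8 mm above the floor). Three equal bays, each 80 (x) by 112 mm (y) inside, in a row along the tray's x axis, centred at x = -84, 0 and +84 mm, y = 0. Origin: centre of the underside, z up. Stands on the left or on the right of the stock, turned up to 0.2 rad.
- tray_two: fixed plywood tray, 172 mm long (its x) by 120 mm (its y), floor 4 mm thick, walls and cross ribs 4 mm thick and 12 mm high (tops 8 mm above the floor). Two equal bays, each 80 (x) by 112 mm (y) inside, in a row along the tray's x axis, centred at x = -42 and +42 mm, y = 0. Origin: centre of the underside, z up. Stands on the left or on the right of the stock, turned up to 0.2 rad.
- hood_lens: black lens with a flared hood, in neither kit, to be left alone: 62 mm in diameter up to 36 mm, then flaring to 84 mm at the top, 60 mm high, loose. Origin: centre of the underside, z up. 
- charger: white plug charger, in neither kit, to be left alone: 62 by 62 by 28 mm high, loose. Origin: centre of the underside, z up. 
- cheese: small cream-coloured cheese, in neither kit, to be left alone: a blunt cone 72 mm across below, 58 mm above, 42 mm high, loose. Origin: centre of the underside, z up. 
There are look-alikes about, which are no part of the job. What is shaped like the tall_lens but blue or turquoise is not meant. Leave any red look-alike of the short_lens alone.

How it is judged (in metres and radians):
At the end, for the whole second after the job is handed in: tall lens in the middle bay of the three-bay tray, battery and trigger in its end bays; short lens and ring one in each bay of the two-bay tray; undersides under 8 mm above the tray's underside, centres within 32 mm (x) and 46 mm (y) of the bay's, tilt under 0.1 rad, all under 20 mm/s (x of tall_lens in the frame of tray_three between -0.032 and 0.032 m and y of tall_lens in the frame of tray_three between -0.046 and 0.046 m and z of tall_lens in the frame of tray_three between 0 and 0.008 m and angle between tall_lens's own z axis and vertical below 0.1 rad and (((x of battery in the frame of tray_three between 0.052 and 0.116 m and y of battery in the frame of tray_three between -0.046 and 0.046 m and z of battery in the frame of tray_three between 0 and 0.008 m and angle between battery's own z axis and vertical below 0.1 rad) and (x of trigger in the frame of tray_three between -0.116 and -0.052 m and y of trigger in the frame of tray_three between -0.046 and 0.046 m and z of trigger in the frame of tray_three between 0 and 0.008 m and angle between trigger's own z axis and vertical below 0.1 rad)) or ((x of battery in the frame of tray_three between -0.116 and -0.052 m and y of battery in the frame of tray_three between -0.046 and 0.046 m and z of battery in the frame of tray_three between 0 and 0.008 m and angle between battery's own z axis and vertical below 0.1 rad) and (x of trigger in the frame of tray_three between 0.052 and 0.116 m and y of trigger in the frame of tray_three between -0.046 and 0.046 m and z of trigger in the frame of tray_three between 0 and 0.008 m and angle between trigger's own z axis and vertical below 0.1 rad))) and (((x of short_lens in the frame of tray_two between 0.01 and 0.074 m and y of short_lens in the frame of tray_two between -0.046 and 0.046 m and z of short_lens in the frame of tray_two between 0 and 0.008 m and angle between short_lens's own z axis and vertical below 0.1 rad) and (x of ext_ring in the frame of tray_two between -0.074 and -0.01 m and y of ext_ring in the frame of tray_two between -0.046 and 0.046 m and z of ext_ring in the frame of tray_two between 0 and 0.008 m and angle between ext_ring's own z axis and vertical below 0.1 rad)) or ((x of short_lens in the frame of tray_two between -0.074 and -0.01 m and y of short_lens in the frame of tray_two between -0.046 and 0.046 m and z of short_lens in the frame of tray_two between 0 and 0.008 m and angle between short_lens's own z axis and vertical below 0.1 rad) and (x of ext_ring in the frame of tray_two between 0.01 and 0.074 m and y of ext_ring in the frame of tray_two between -0.046 and 0.046 m and z of ext_ring in the frame of tray_two between 0 and 0.008 m and angle between ext_ring's own z axis and vertical below 0.1 rad))) and linear speed of each of tall_lens, short_lens, ext_ring, battery, trigger below 0.02 m/s); the robot touches nothing.
It fails at once if the hooded lens was shifted by more than 20 mm (distance of hood_lens from where it was at the start of the episode above 0.02 m).
It fails at once if the charger was shifted by more than 20 mm (distance of charger from where it was at the start of the episode above 0.02 m).
It fails at once if the cheese was shifted by more than 20 mm (distance of cheese from where it was at the start of the episode above 0.02 m).
It fails at once if the tall lens was dropped (falls free of the fingers faster than 0.7 m/s, some 25 mm of fall) (contact force between the fingers and tall_lens below 0.05 N and linear speed of tall_lens above 0.7 m/s).
It fails at once if the short lens was dropped (falls free of the fingers faster than 0.7 m/s, some 25 mm of fall) (contact force between the fingers and short_lens below 0.05 N and linear speed of short_lens above 0.7 m/s).
It also fails if it takes over 115 s, if anything falls off the work surface, if the arm or the gripper's body presses on something with over 40 N, if the wrist force passes 120 N, or if a joint passes its speed limit or range.

## Working session

There is one attempt and no reset: what is moved stays moved. The work goes in short steps, each a Python script; the robot and the scene stay as the last script left them, time stands still between calls to the robot, and variables do not carry over. Pictures are saved under pics/ and viewed, about 12 in all and at most 16, crops included, and the job is handed in when it is done.

```bash
ls; mkdir -p pics; python3 - <<'E'
from cell import r, eoat, readout, optics, ticket
import cv2
for n in ("top","side"):
    s=optics.snapshot(n); cv2.imwrite(f"pics/{n}0.png",s["img"]); print(n,s["K"],s["world_to_cam"],[k for k in s])
E
```

```text
pics
top [[398.323716     0.         274.70872262]
 [  0.         398.323716   210.4000419 ]
 [  0.           0.           1.        ]] [[ 6.14782368e-04 -9.99998625e-01  1.54000932e-03  7.63993666e+00]
 [ 9.98118904e-01  7.08035252e-04  6.13037689e-02 -4.96306493e+02]
 [-6.13047750e-02  1.49942394e-03  9.98117967e-01 -9.26834052e+02]
 [ 0.00000000e+00  0.00000000e+00  0.00000000e+00  1.00000000e+00]] ['img', 'K', 'world_to_cam']
side [[466.24045032   0.         284.62871053]
 [  0.         466.24045032 208.21158884]
 [  0.           0.           1.        ]] [[ 9.12350066e-01 -4.09372817e-01  5.59047373e-03 -4.83893741e+02]
 [ 2.29352747e-01  5.22363578e-01  8.21299951e-01 -1.57199807e+02]
 [-3.39138135e-01 -7.48030874e-01  5.70469225e-01 -7.66434162e+02]
 [ 0.00000000e+00  0.00000000e+00  0.00000000e+00  1.00000000e+00]] ['img', 'K', 'world_to_cam']
```

View pics/top0.png

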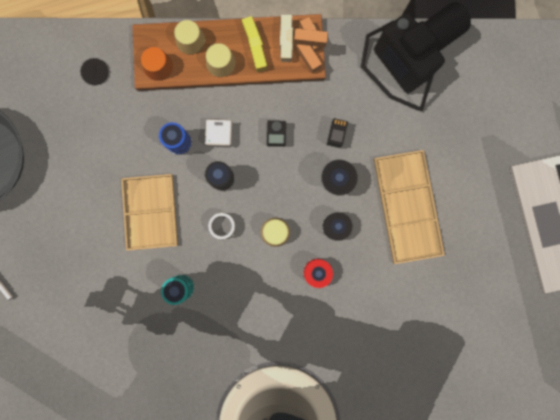

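View pics/side0.png

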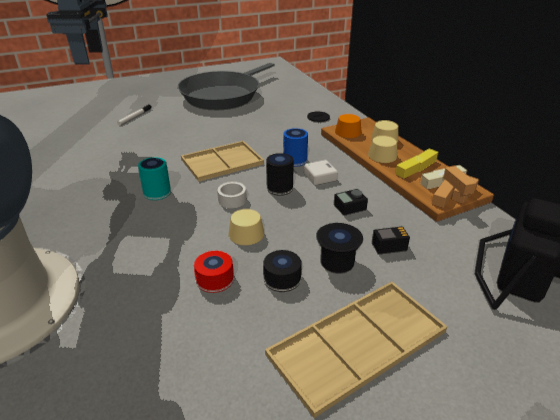

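Candidates in top0:
- **Tall lens:** black (219,176). Its look-alikes are blue (174,137) and teal (175,289).
- **Short lens:** black (338,226). It could be confused with the red one (319,272), the hooded lens (340,177) or the lens cap (95,71).
- **Ring:** (221,226), not the cheese (275,232).
- **Battery:** (338,132), with brass contacts. It and the trigger could be taken for each other.
- **Trigger:** (276,133), with a screen and dial. The charger (218,132) is white.
- **Trays:** three-bay (410,207), two-bay (150,212).

Next I'll measure these and check them in a crop.

```bash
cat > h.py <<'E'
from cell import r, eoat, readout, optics, ticket
import cv2, numpy as np
def cast(s,uv,z):
    """pixels -> world points on plane z"""
    M=np.array(s["world_to_cam"]); R,t=M[:3,:3],M[:3,3]; K=s["K"]
    uv=np.atleast_2d(uv).astype(float)
    d=np.c_[(uv[:,0]-K[0,2])/K[0,0],-(uv[:,1]-K[1,2])/K[1,1],-np.ones(len(uv))]@R
    c=-R.T@t
    return (c+d*((z-c[2])/d[:,2])[:,None])[:,:2]
def proj(s,p):
    M=np.array(s["world_to_cam"]); q=M[:3,:3]@np.array(p,float)+M[:3,3]
    v=s["K"]@[q[0],-q[1],-q[2]]; return v[:2]/v[2]
def blob(mask,uv,rad=30):
    """largest contour with centroid near uv"""
    cs,_=cv2.findContours(mask.astype(np.uint8),cv2.RETR_EXTERNAL,cv2.CHAIN_APPROX_NONE)
    cs=[c for c in cs if cv2.contourArea(c)>20 and np.hypot(*(np.array(cv2.minEnclosingCircle(c)[0])-uv))<rad]
    return max(cs,key=cv2.contourArea)
E
python3 - <<'E'
from h import *
s=optics.snapshot("top"); im=s["img"]; hsv=cv2.cvtColor(im,cv2.COLOR_BGR2HSV)
dark=(im.max(2)<62); dark=cv2.morphologyEx(dark.astype(np.uint8),cv2.MORPH_CLOSE,np.ones((5,5)))
print("bg",im[200,300],im[300,400])
vis=im.copy()
for n,uv,h in [("tall",(219,176),76),("short",(338,226),40),("hood",(340,177),60),("batt",(338,132),34),("trig",(276,133),30)]:
    c=blob(dark,uv); (cx,cy),(w,l),a=cv2.minAreaRect(c); cv2.drawContours(vis,[c],-1,(0,0,255),1)
    print(n,(round(cx),round(cy)),round(w),round(l),"top",cast(s,(cx,cy),h).round(),"mid",cast(s,(cx,cy),h/2).round(), cv2.minAreaRect(cast(s,c[:,0],h).astype(np.float32)))
white=(hsv[...,1]<30)&(im.min(2)>150)
c=blob(white,(221,226)); print("ring",cv2.minEnclosingCircle(cast(s,c[:,0],30).astype(np.float32))); cv2.drawContours(vis,[c],-1,(0,0,255),1)
wood=((hsv[...,0]>10)&(hsv[...,0]<26)&(hsv[...,1]>70)&(hsv[...,2]>90)).astype(np.uint8)
wood=cv2.morphologyEx(wood,cv2.MORPH_CLOSE,np.ones((5,5)))
for n,uv in [("t3",(410,207)),("t2",(150,212))]:
    c=blob(wood,uv); cv2.drawContours(vis,[c],-1,(255,0,0),1); print(n,cv2.minAreaRect(cast(s,c[:,0],12).astype(np.float32)))
cv2.imwrite("pics/c1.png",cv2.resize(vis[90:310,115:455],None,fx=2.35,fy=2.35,interpolation=cv2.INTER_CUBIC))
E
```

```text
bg [133 141 145] [133 141 146]
tall (220, 176) 29 23 top [[570. 130.]] mid [[575. 135.]] ((569.8927001953125, 130.1011962890625), (64.41909790039062, 52.09717559814453), 51.30175018310547)
short (338, 226) 27 25 top [[ 460. -136.]] mid [[ 461. -139.]] ((460.1728820800781, -136.30596923828125), (57.423011779785156, 62.1431999206543), 0.03429941460490227)
hood (340, 177) 32 33 top [[ 569. -139.]] mid [[ 574. -144.]] ((569.5280151367188, -138.64401245117188), (72.9827651977539, 74.8795166015625), 0.044571828097105026)
batt (333, 142) 16 9 top [[ 657. -129.]] mid [[ 661. -132.]] ((656.70166015625, -129.08494567871094), (37.900177001953125, 21.563610076904297), 49.65325164794922)
trig (276, 128) 11 17 top [[691.   4.]] mid [[695.   4.]] ((691.2571411132812, 3.880582809448242), (26.32455062866211, 40.10886001586914), 0.06025508791208267)
ring ((459.52032470703125, 133.75103759765625), 31.624025344848633)
t3 ((506.9333190917969, -310.1263122558594), (257.0355224609375, 124.7418441772461), 9.955924987792969)
t2 ((493.63275146484375, 305.8812561035156), (173.16287231445312, 123.95689392089844), 5.170889854431152)
```

View pics/c1.png

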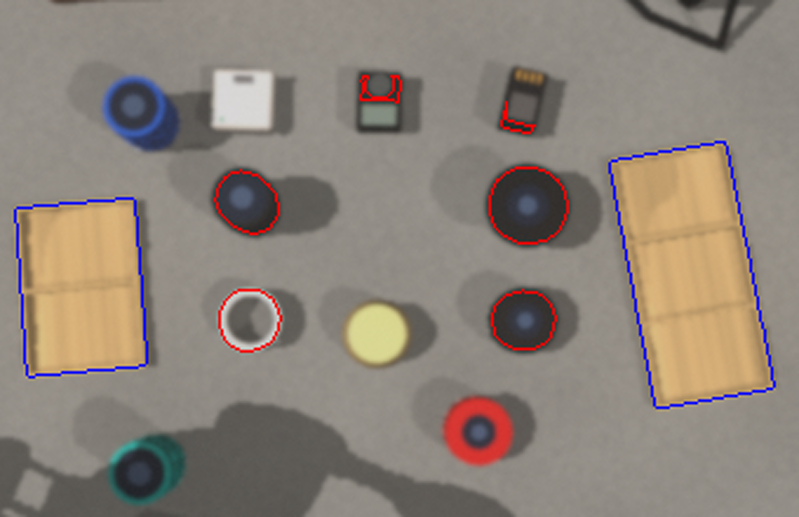

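The crop confirms every choice. In source pixels: tall lens (220,176), short lens (338,226), ring (221,226), battery with contacts toward +x (338,132), trigger with dial toward +x (276,132). Next I'll hover over the tall lens, check with the wrist camera, and get battery and trigger poses from there.

```bash
cat >> h.py <<'E'
def rot(a):
    c,s=np.cos(a),np.sin(a); return np.array([[c,s,0],[s,-c,0],[0,0,-1.]])
def near(p,a):
    """of the two half-turn-equivalent yaws, the one with the smaller wrist angle"""
    best=min((q for q in ((r.solve_ik(list(p),rot(a+k*np.pi)),a+k*np.pi) for k in (-1,0,1)) if q[0] is not None),key=lambda q:abs(q[0][5]))
    return rot(best[1])
def hover(x,y,a,z=190):
    p=[x,y,z]; r.goto(p,near(p,a))
def st():
    s=readout.get_state(); return "t",round(s["time_s"],1),"tcp",np.round(s["tcp_pos"],1),"F",np.round(s["wrist_force"],1),"w",round(s["grip_width"]*91,1)
def pick(x,y,a,z,n=40):
    hover(x,y,a); r.move_l([x,y,z],velocity=150); eoat.gripper_to(0.0,n); print("grip",st())
    r.move_l([x,y,190],velocity=150); print("up",st())
def place(x,y,a,z,op):
    hover(x,y,a); r.move_l([x,y,z+25],velocity=180); r.move_l([x,y,z],velocity=40); print("down",st())
    eoat.gripper_to(op); r.move_l([x,y,190],velocity=180); print("off",st())
def trayp(t,dx,dy=0):
    x,y,a=t; return x+dx*np.cos(a)-dy*np.sin(a), y+dx*np.sin(a)+dy*np.cos(a), a
T3=(507,-310,np.radians(9.96)); T2=(493.6,305.9,np.radians(5.17))
E
python3 - <<'E'
from h import *
s=optics.snapshot("top")
f=lambda u,v:(115+u/2.35,90+v/2.35)
print("tallglass",cast(s,f(241,197),76),"shortglass",cast(s,f(525,320),40),"batt",cast(s,f(524,100),30),"trig",cast(s,f(379,99),28))
print(readout.get_state()["tool_rot"])
hover(575,135,0,260); print(st())
w=optics.snapshot("wrist"); im=w["img"].copy()
for z in (0,76): cv2.drawMarker(im,tuple(int(v) for v in proj(w,(575,135,z))),(0,255,0),cv2.MARKER_CROSS,12,1)
hover(650,-60,0,330); v=optics.snapshot("wrist"); print(st())
np.savez("w2.npz",**v)
cv2.imwrite("pics/w1.png",np.hstack([cv2.resize(im,(400,300)),cv2.resize(v["img"],(400,300))]))
E
```

```text
tallglass [[573.97182082 135.23678589]] shortglass [[ 458.57976335 -138.37019753]] batt [[ 679.3101382  -141.00760321]] trig [[680.70146646   4.39913608]]
[[-9.14783713e-01  4.03943866e-01 -3.33272276e-04]
 [ 4.03943999e-01  9.14783516e-01 -6.03426749e-04]
 [ 6.11214503e-05 -6.86628298e-04 -9.99999762e-01]]
('t', 2.2, 'tcp', array([574.8, 135.7, 259.9]), 'F', array([-0.5,  0.5, -0.3]), 'w', 90.9)
('t', 4.8, 'tcp', array([649.9, -59.8, 329.9]), 'F', array([ 0.1, -0.3,  0.2]), 'w', 91.5)
```

View pics/w1.png

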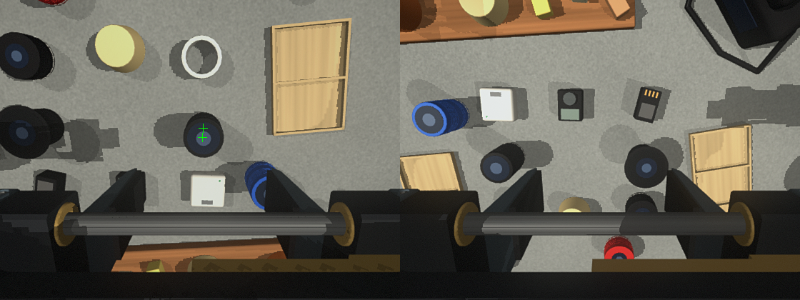

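The left half shows the projected tall-lens axis, green crosses at (203,127) and (203,137), landing on the black lens and its glass. The right half shows the trigger at (571,104) and the battery at (649,103), contacts toward +x. Now moving the tall lens.

```bash
python3 - <<'E'
from h import *
v=dict(np.load("w2.npz")); 
for n,uv in (("trig",(171,104)),("batt",(249,103)),("b+",(251,92)),("b-",(246,117))): print(n,cast(v,np.array(uv)*1.4,30))
pick(574.5,135,0,25)
place(*trayp(T3,0),25+4.5,0.85)
s=optics.snapshot("top"); cv2.imwrite("pics/t1.png",s["img"])
hover(560,-60,0,330)
w=optics.snapshot("wrist"); np.savez("w3.npz",**w); cv2.imwrite("pics/w3.png",w["img"]); print(st())
E
```

```text
trig [[685.80360711   2.44827873]]
batt [[ 687.79383954 -142.3987333 ]]
b+ [[ 707.65591279 -145.04695355]]
b- [[ 661.80884479 -138.07760408]]
grip ('t', 9.1, 'tcp', array([574.5, 135. ,  25.2]), 'F', array([ 0.1, -0.8,  4. ]), 'w', 59.4)
up ('t', 10.3, 'tcp', array([573.9, 134.9, 189.1]), 'F', array([-0.1,  0.4, -5.4]), 'w', 59.2)
down ('t', 14.0, 'tcp', array([ 506.9, -310. ,   29.2]), 'F', array([-0.2, -0.2, -5.2]), 'w', 59.3)
off ('t', 15.5, 'tcp', array([ 506.5, -309.7,  189. ]), 'F', array([-0.2,  0.4, -0.2]), 'w', 77.3)
('t', 16.7, 'tcp', array([559.7, -61. , 329. ]), 'F', array([-0.8, -0.3,  0.3]), 'w', 77.3)
```

View pics/w3.png

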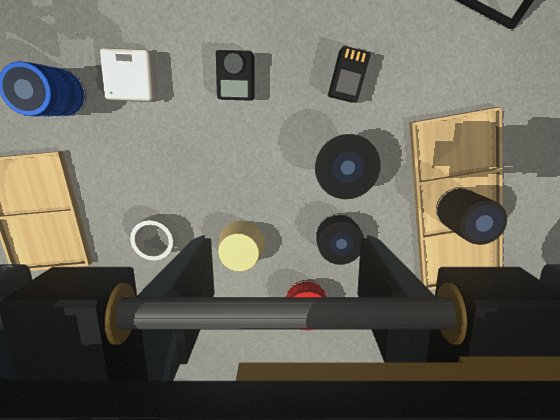

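The tall lens stands upright in the middle bay of the three-bay tray (472,216). The battery top spans roughly (356,47) to (345,101), and the trigger is centred near (235,74). Next I'll refine those two and move them into the end bays.

```bash
python3 - <<'E'
from h import *
v=dict(np.load("w3.npz")); im=v["img"]
dark=(im.max(2)<75).astype(np.uint8)
for n,uv,h in (("trig",(235,74),30),("batt",(350,74),34)):
    m=cv2.morphologyEx(dark,cv2.MORPH_CLOSE,np.ones((17,17))) 
    m2=np.zeros_like(m); u,w=uv; m2[38:108,u-32:u+32]=m[38:108,u-32:u+32]
    c=blob(m2,uv,25); print(n,cv2.boundingRect(c),cv2.minAreaRect(c),cv2.minAreaRect(cast(v,c[:,0],h).astype(np.float32)))
print("b",cast(v,[(355,47),(344,98),(350,73)],34),"t",cast(v,[(235,52),(235,99),(235,75)],30))
print("short",cast(v,(341,242),40),"ring",cast(v,(152,240),30))
E
```

```text
trig (216, 50, 39, 50) ((235.0, 74.5), (48.99999237060547, 37.99999237060547), 90.0) ((682.5492553710938, 3.5876636505126953), (47.65005874633789, 57.82997131347656), 88.55473327636719)
batt (328, 46, 43, 57) ((348.770263671875, 73.82781219482422), (31.265987396240234, 53.755008697509766), 14.470293045043945) ((683.2179565429688, -138.14767456054688), (38.701515197753906, 61.90275573730469), 76.56112670898438)
b [[ 714.20841886 -144.48628932]
 [ 655.16323467 -133.84327982]
 [ 684.66830628 -139.91666484]] t [[709.24408801   2.5282189 ]
 [654.10472161   4.75749668]
 [682.74469112   3.59958625]]
short [[ 462.99233815 -137.65859347]] ring [[462.16407383 131.37524058]]
```

```bash
python3 - <<'E'
from h import *
eoat.gripper_to(0.85)
pick(683,-139.5,-0.21,10,30); place(*trayp(T3,84),14.5,0.65)
pick(682.5,3.8,-0.025,10,30); place(*trayp(T3,-84),14.5,0.75)
hover(480,-200,0,330)
w=optics.snapshot("wrist"); cv2.imwrite("pics/w4.png",w["img"]); np.savez("w4.npz",**w)
s=optics.snapshot("top"); cv2.imwrite("pics/t2.png",s["img"]); print(st())
E
```

```text
grip ('t', 19.8, 'tcp', array([ 683. , -139.6,   10. ]), 'F', array([ 0.8, -0.2,  0.6]), 'w', 35.7)
up ('t', 21.2, 'tcp', array([ 682.5, -139.4,  189. ]), 'F', array([-1.2, -1. , -1.5]), 'w', 35.4)
down ('t', 23.7, 'tcp', array([ 589.7, -295.5,   14.2]), 'F', array([ 0.2,  0.2, -0.4]), 'w', 35.7)
off ('t', 25.4, 'tcp', array([ 589.2, -295.1,  188.9]), 'F', array([-0.2, -0.4, -0. ]), 'w', 59.4)
grip ('t', 28.3, 'tcp', array([682.9,   3.8,  10.7]), 'F', array([-1.5, -0.7,  6.6]), 'w', 45.6)
up ('t', 29.6, 'tcp', array([682. ,   3.8, 189. ]), 'F', array([ 0.2, -0. , -1.5]), 'w', 45.5)
down ('t', 32.9, 'tcp', array([ 424. , -324.3,   14.3]), 'F', array([-1.8,  0.5,  5. ]), 'w', 45.5)
off ('t', 34.6, 'tcp', array([ 423.9, -324.1,  189.1]), 'F', array([ 0.4, -0.3, -0.4]), 'w', 68.2)
('t', 35.5, 'tcp', array([ 479.2, -200.7,  328.3]), 'F', array([-0.3, -0.2, -1.2]), 'w', 68.1)
```

View pics/w4.png

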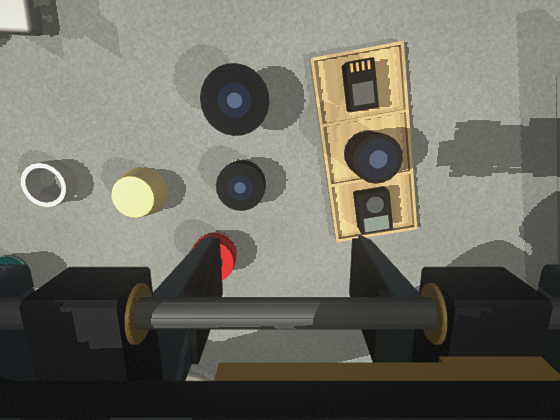

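Battery (361,84), tall lens (373,157) and trigger (376,210) are each inside their own bay. Next come the short lens and the ring.

```bash
python3 - <<'E'
from h import *
eoat.gripper_to(1.0)
pick(460.5,-138,0,12,40); place(*trayp(T2,42),16.5,0.85)
eoat.gripper_to(1.0)
pick(460.5,132.8,0,10,25); place(*trayp(T2,-42),14.3,0.8)
hover(420,120,0,330)
w=optics.snapshot("wrist")
r.goto_joints([1.06,0.494,1.345,0,1.302,-0.096])
s=optics.snapshot("top"); d=optics.snapshot("side"); np.savez("top_end.npz",**s)
cv2.imwrite("pics/w5.png",w["img"]); cv2.imwrite("pics/t5.png",s["img"]); cv2.imwrite("pics/s5.png",cv2.resize(d["img"][110:410,120:480],None,fx=2,fy=2)); print(st())
E
```

```text
grip ('t', 38.6, 'tcp', array([ 460.7, -138.1,   12.2]), 'F', array([-0.6,  0.4,  6.5]), 'w', 65.6)
up ('t', 39.9, 'tcp', array([ 460.1, -137.8,  189.3]), 'F', array([ 0.4,  0.3, -2.8]), 'w', 64.8)
down ('t', 43.8, 'tcp', array([535. , 309.5,  16.3]), 'F', array([-1.6, -0.7,  1.2]), 'w', 65.2)
off ('t', 45.3, 'tcp', array([534.9, 309.4, 189. ]), 'F', array([-0.9,  0. , -0.6]), 'w', 77.6)
grip ('t', 48.4, 'tcp', array([460.6, 132.8,  10.2]), 'F', array([-1.7,  0.1,  6. ]), 'w', 62.1)
up ('t', 49.8, 'tcp', array([460. , 132.7, 189.3]), 'F', array([ 0.6,  1.3, -1.1]), 'w', 61.6)
down ('t', 52.2, 'tcp', array([451.4, 301.9,  14.1]), 'F', array([-1.7, -0.4,  5.5]), 'w', 62.1)
off ('t', 53.8, 'tcp', array([451.3, 301.8, 189.1]), 'F', array([-0. , -0.2, -0.8]), 'w', 72.8)
('t', 56.6, 'tcp', array([253.2, 571.9, 214.2]), 'F', array([ 0.3, -0.7, -0.7]), 'w', 72.8)
```

View pics/t5.png

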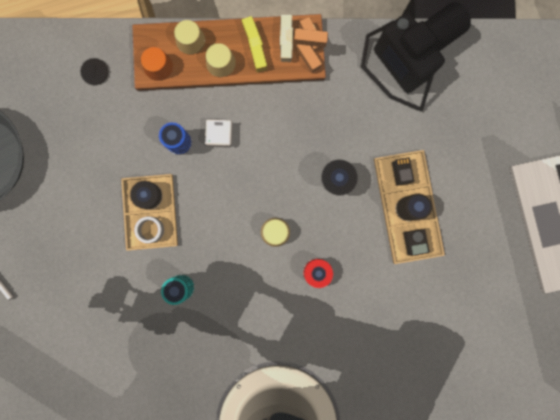

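View pics/s5.png

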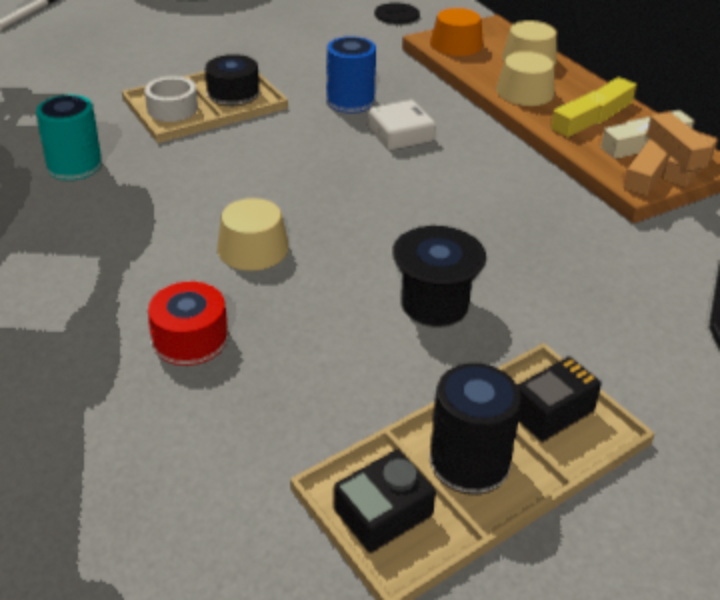

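Everything looks flat and in its bay, and the bystanders haven't moved: charger (218,132), hooded lens (340,177), cheese (275,232). One last close check with the bay floor outlines and expected centres drawn in.

```bash
python3 - <<'E'
from h import *
a=dict(np.load("w4.npz")); a["img"]=a["img"].copy()
def draw(s,t,xs,hs):
    for dx,h in zip(xs,hs):
        q=np.array([proj(s,(*trayp(t,dx+i,j)[:2],4)) for i,j in ((-40,-56),(40,-56),(40,56),(-40,56))])
        cv2.polylines(s["img"],[q.round().astype(int)],True,(0,0,255),1)
        cv2.drawMarker(s["img"],tuple(proj(s,(*trayp(t,dx)[:2],4+h)).round().astype(int)),(0,255,0),0,8,1)
draw(a,T3,(-84,0,84),(30,76,34))
b=dict(np.load("top_end.npz")); b["img"]=b["img"].copy(); draw(b,T2,(42,-42),(40,30)); 
w5=cv2.imread("pics/w5.png")
A=cv2.resize(a["img"][30:250,290:430],None,fx=2.6,fy=2.6); B=cv2.resize(b["img"][165:260,110:190],(400,475))
C=np.zeros((590,800,3),np.uint8); C[:A.shape[0],:A.shape[1]]=A; C[:475,400:]=B
cv2.imwrite("pics/chk.png",C)
E
```

```text
(no output)
```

View pics/chk.png

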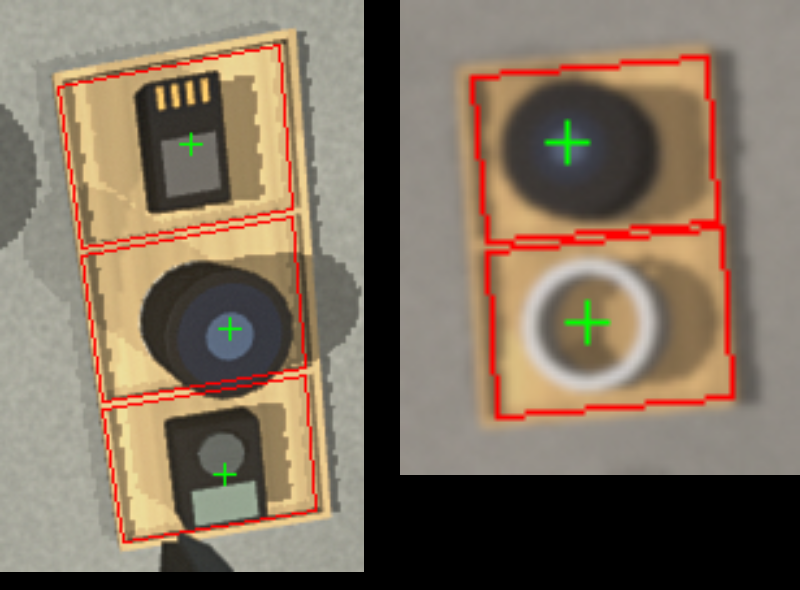

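View pics/w5.png

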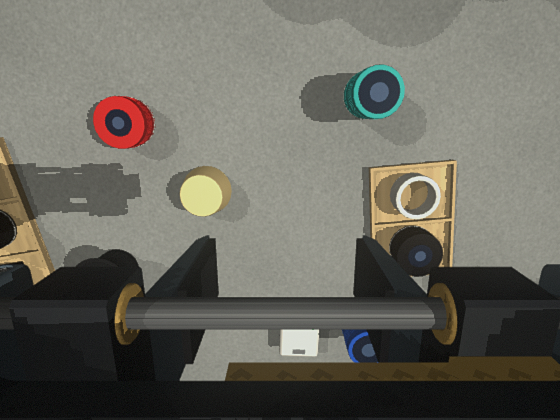

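All five sit on their predicted bay centres to within a few mm, clear of ribs and walls. The robot is parked clear, so I'm handing in.

```bash
python3 -c "
from h import *
ticket.finish_job(); print(st())"
```

```text
the job is handed in; nothing more can be done
the job is handed in; nothing more can be done
```

Both kits are packed and I handed the job in; the robot's clock read about 57 s when I parked the arm just before.

- **Three-bay tray:** the tall black lens is in the middle bay, the battery in the +x bay and the flash trigger in the −x bay.
- **Two-bay tray:** the short black lens is in the +x bay and the extension ring in the −x bay.

**Placing:** both lenses were lowered slowly and released within about 1 mm of the tray floor.

**Last checks:** in the top, side and wrist views all five stand upright. They sit within a few mm of their bay centres, clear of the ribs and walls. I judged flatness by eye and did not measure tilt. The hooded lens, charger and cheese show no visible shift, and the look-alikes were not touched.

**Disagreements:** the far-view and wrist-view estimates for the battery and trigger differed by about 5–8 mm in x. I used a closer wrist view for those two. No check failed.

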